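Open the instrument housing and hold its circuit module up for inspection

ROBOT

A 6-joint arm with a two-finger parallel gripper is mounted at the origin on the work surface. World frame = base frame: x ahead of the robot, y to its left, z up, the work surface at z = 0. Lengths are in m, angles in rad, forces in N, time in s.
With the tool pointing down it reaches from about 0.35 to 0.85 m from the base axis. Payload 8.1 kg.
Tool frame: the origin (TCP) lies midway between the tips of the shut fingers; the grasp point (between the pads) lies 19 mm behind it (robot.grip_point_offset is the distance from the TCP to the grasp point, in m); z points along the fingers, y is the line along which they close (so a half turn about z gives the same grasp; the last joint's range is limited). The gripper opens to 93 mm and grips with 3 to 60 N. Pads are 15 mm wide; open, the fingers measure 128 mm over their backs; the gripper's body (75 mm by 188 mm) begins 65 mm behind the grasp point.
Start: joints at [1.044, 0.13, 1.488, -0, 1.523, -0.085], TCP at [0.257, 0.542, 0.219] pointing down, gripper open.
Joint ranges: [-2.96, 2.96], [-0.89, 2.26], [0.02, 2.5], [-1.34, 4.48], [0, 2.73], [-2.66, 2.66]. Speed limits (rad/s): [2.39, 2.39, 2.79, 3.14, 3.14, 3.14].

INTERFACE

Orientations are given as a rotation vector (axis times angle).
In Python, from plant import robot, read_camera, job gives the robot as it stands.
- The arm moves only by the shell command python3 -m inch 'ROWS' [FORCE]. ROWS is JSON, one flat list of numbers, 5 for each row, row after row: the shift along the world's x, y, z in mm, then the turn about the world's z in degrees, then the opening in per cent of the stroke, from 0 (shut) to 100 (fully open). In form: [dx, dy, dz, yaw, hand, dx, dy, dz, yaw, hand, ...]. A call has 1 to 10 rows; each row is the pose to reach, as a shift and turn from the pose commanded when the call began; what a row does not reach only later rows make up. A row lasts 1/12 s, in which the tool goes at most 41.7 mm and 7.16 degrees, less where a joint would pass 70% of its speed; a pose out of reach is approached as far as the arm can. A call with a gripper value outside its range is refused whole. The fingers move at their own pace and stop on an object; FORCE is the grip in N (left out, the last holds). Time passes only in rows, so rows that repeat a pose let the fingers close. It gives the time, the measured TCP pose, the force, the opening and the grip force at its end, in the units of the state.
- robot.read_state(): the state, without advancing time (a new reading comes with each control period).
- read_camera(name): name is "scene" or "side" or "wrist"; returns a dict with "image" (384x512x3 uint8, blue, green, red), "K" (3x3 intrinsics, pixels), "extrinsics" (4x4, takes a point from world to camera coordinates); the wrist camera has in their place "mount" (4x4, takes a point from camera to tool coordinates, whose origin is the TCP and whose axes are the flange's). Camera axes: x right, y down, z forward; pixel columns grow to the right and rows downward; lengths in m; the calibration is good to about 2 mm. A picture is of the moment at which its call begins: read the wrist's pose just before it. There is no depth.
- job.close_job(): hands the job in; it is judged then, once.
The state is a dict: "t": time; "q": joint angles; "dq": joint speeds; "joint_torque": joint torques, N m; "tool_pos": TCP position; "orientation": TCP orientation; "force": force on the tool from outside, world axes, zero at the start; "wrist_torque": the same for the moment, N m; "opening": finger opening in m; "gripper_force": force on a finger pad.
Only numpy, scipy, OpenCV 4.12 (cv2) and the standard library are available. Lean on these libraries where they do the work, as an engineer would, in place of code of your own. Each camera call takes 0.05 s, during which the arm holds its last target. There are 200 camera calls.

TASK

Open the grey instrument housing: lift the red cover straight up off its pins by its black handle and set it down gently, handle up and lying flat, in the middle of the blue mat, then let go of it. Then take the circuit module inside by its yellow lifting tab, lift it straight out keeping it level, and hold it still and level directly above the open housing, its underside about 10 cm above the rim, for inspection. The job finishes while you are still holding the module there: do not put it down or let go, and leave everything else on the bench where it is.

Things in the scene. Friction and masses are not known exactly. Their poses are not given: they have to be found in the camera images.
- housing: grey open metal housing fixed to the bench, 140 (x) x 200 (y) x 70 mm high, walls and floor 6 mm thick, 17 mm square corner posts inside; origin at the centre of its underside, z up. A brass pin 6 mm thick stands 8 mm above the rim at each corner (x +-55, y +-85 mm). The rim is 70 mm, the inner floor 6 mm above the origin
- cover: loose red plate 140 (x) x 200 (y) x 5 mm, 0.2 kg, four 9 mm holes sitting on the housing's pins; origin at the centre of its underside, z up. Starts lying on the rim, lined up with the housing. At its centre a black handle, an upright slab 70 mm long (x), 12 mm thick (y), top 43 mm above the origin: pinch it across its thickness (along y) from above
- mat: blue work mat fixed flat on the bench, 200 (x) x 260 (y) x 3 mm; origin at the centre of its underside, z up
- module: loose green board 84 (x) x 140 (y) x 4 mm, 0.3 kg, on the housing's inner floor under the cover; origin at the centre of its underside, z up. At its centre, by its balance point, a yellow tab 50 (x) x 12 mm (y), top 54 mm above the origin: pinch along y from above. Copper transformer (34 mm tall, +y end), blue capacitors (36 mm, -y end) start 46 mm from the centre; under 8 mm between
- screwdriver: red-handled screwdriver 170 mm long lying on the bench between housing and mat, not to be disturbed; origin on its underside
- drink: drink bottle with orange label, 64 mm wide, 190 mm tall, standing at the back of the bench, not to be disturbed; origin at the centre of its foot
- gear: green gear wheel, 70 mm wide, 16 mm high, lying on the bench, not to be disturbed; origin under its centre
- yellow_plate: yellow perforated plate 70 x 50 x 5 mm lying on the bench, not to be disturbed; origin under its centre
- battery_holder: black battery holder 65 x 60 x 18 mm, not to be disturbed; origin under its centre
- wheel: model wheel with black tyre lying flat on the bench near the robot, 66 mm wide, 32 mm high, not to be disturbed; origin under its centre
- pliers: red-handled pliers about 160 mm long lying on the bench, not to be disturbed; origin on the underside near the middle

How it is judged:
By the outcome, as a careful person would: the job done as asked, in the order asked, and still so for the second after the job is handed in, while the arm keeps its last pose, push and grip.
It also fails if it takes over 69 s, if anything falls off the work surface, if the arm or the gripper's body presses on something with over 40 N, if the wrist force passes 120 N, or if a joint passes its speed limit or range.

## Working session

There is one attempt and no reset: what is moved stays moved. The work goes in short steps, Python scripts to look and compute and a shell command to move; the robot and the scene stay as the last step left them, time stands still between calls to the robot, and variables do not carry over. Pictures are saved under pics/ and viewed, at most 10 in all, crops included, and the job is handed in when it is done.

```bash
mkdir -p pics; ls
python3 - <<'E'
from plant import robot, read_camera
import cv2, numpy as np
s=robot.read_state(); print(s['t'],s['tool_pos'],s['orientation'],s['force'],s['opening'],robot.grip_point_offset)
for n in ("scene","side"):
    c=read_camera(n); cv2.imwrite(f"pics/{n}0.png",c['image']); np.savez(f"{n}0.npz",**c)
    print(n,c['K'].tolist(),np.round(c['extrinsics'],3).tolist())
E
```

```text
pics
0.0 [0.25622767 0.54189072 0.2175916 ] [-6.88228901e-01 -3.06473678e+00  2.80261628e-03] [ 0.14690425 -0.1146123  -0.26410166] 0.09300334858913334 0.0188
scene [[420.13285364085345, 0.0, 255.43985487711433], [0.0, 420.13285364085345, 198.9906563905068], [0.0, 0.0, 1.0]] [[0.329, 0.944, -0.001, -0.318], [0.52, -0.182, -0.834, -0.199], [-0.788, 0.274, -0.551, 1.558], [0.0, 0.0, 0.0, 1.0]]
side [[436.89679512689764, 0.0, 253.01842757860985], [0.0, 436.89679512689764, 189.8092777849651], [0.0, 0.0, 1.0]] [[-1.0, 0.002, -0.023, 0.568], [0.02, 0.603, -0.797, -0.016], [0.012, -0.798, -0.603, 1.198], [0.0, 0.0, 0.0, 1.0]]
```

View pics/scene0.png

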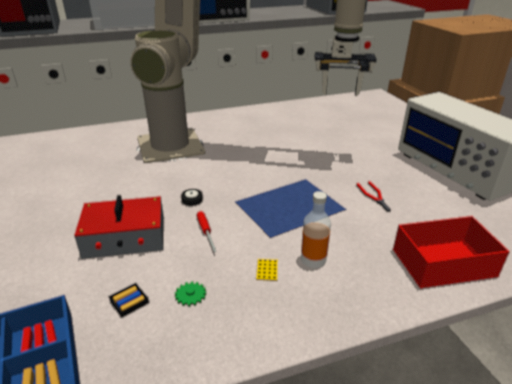

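View pics/side0.png

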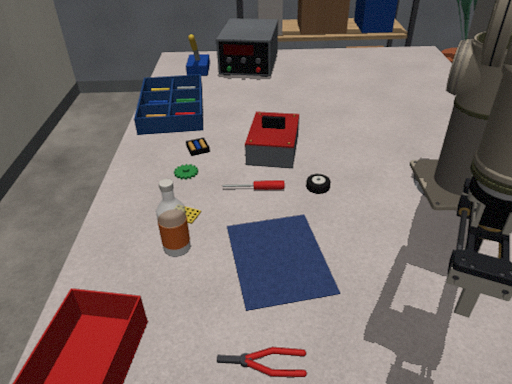

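Scene view: red cover around (120,212), handle at (119,207), mat around (290,207), bottle at (317,230). Side view: cover (274,130) with its handle at (273,122), mat (280,258), screwdriver (255,186), bottle (173,220).

```bash
cat > h.py <<'E'
import numpy as np, cv2
def ray(px,K,E,z):
    R,t=E[:3,:3],E[:3,3]; C=-R.T@t
    d=R.T@np.linalg.solve(K,[px[0],px[1],1.]); return C+d*(z-C[2])/d[2]
def quad(mask,box):
    m=np.zeros_like(mask); x0,y0,x1,y1=box; m[y0:y1,x0:x1]=mask[y0:y1,x0:x1]
    m=cv2.morphologyEx(m,cv2.MORPH_CLOSE,np.ones((9,9)))
    c=max(cv2.findContours(m,0,2)[0],key=cv2.contourArea); h=cv2.convexHull(c)
    for e in np.linspace(.01,.15,60):
        a=cv2.approxPolyDP(h,e*cv2.arcLength(h,True),True)
        if len(a)==4: break
    return a[:,0,:].astype(float)
def red(im): 
    b,g,r=[im[...,i].astype(int) for i in range(3)]; return ((r>90)&(r>2*g)&(r>2*b)).astype(np.uint8)
def blue(im):
    b,g,r=[im[...,i].astype(int) for i in range(3)]; return ((b>1.5*r)&(b>1.25*g)&(b>40)).astype(np.uint8)
E
python3 - <<'E'
from h import *
for n,cb,mb in (("side",(235,105,310,175),(215,205,345,310)),("scene",(70,185,170,235),(225,170,355,245))):
    c=dict(np.load(n+"0.npz"));K,E,im=c['K'],c['extrinsics'],c['image']
    for nm,f,b,z in(("cover",red,cb,.075),("mat",blue,mb,.003)):
        q=quad(f(im),b); P=np.array([ray(p,K,E,z)[:2] for p in q])
        print(n,nm,q.tolist(),"ctr",P.mean(0).round(4),"sides",np.linalg.norm(P-np.roll(P,-1,0),axis=1).round(3),"dirs",[round(float(np.degrees(np.arctan2(*(np.roll(P,-1,0)-P)[i][::-1]))),1) for i in range(4)])
    for nm,p in(("hand",{"side":(273.5,118),"scene":(119,198)}[n]),): print(ray(p,K,E,.113+.0))
c=dict(np.load("side0.npz"));print("screw",[ray(p,c['K'],c['extrinsics'],.01).round(3) for p in((223,187),(284,185))],"bottle",ray((175,248),c['K'],c['extrinsics'],0).round(3),"wheel",ray((318,180),c['K'],c['extrinsics'],.03).round(3))
E
```

```text
side cover [[256.0, 112.0], [297.0, 114.0], [293.0, 146.0], [245.0, 144.0]] ctr [ 0.5063 -0.1992] sides [0.131 0.195 0.137 0.199] dirs [171.3, 82.0, -6.9, -99.5]
side mat [[303.0, 215.0], [339.0, 293.0], [246.0, 309.0], [228.0, 226.0]] ctr [0.5117 0.2653] sides [0.255 0.196 0.255 0.192] dirs [101.5, 10.7, -79.4, -169.1]
[ 0.50477501 -0.19116001  0.113     ]
scene cover [[160.0, 198.0], [160.0, 226.0], [75.0, 234.0], [85.0, 203.0]] ctr [ 0.5075 -0.2013] sides [0.126 0.198 0.133 0.194] dirs [-8.5, -100.2, 169.8, 77.8]
scene mat [[317.0, 189.0], [302.0, 224.0], [271.0, 236.0], [237.0, 203.0]] ctr [0.538  0.2293] sides [0.19  0.101 0.182 0.256] dirs [-38.5, -78.0, -167.7, 88.3]
[ 0.48989603 -0.19725009  0.113     ]
screw [array([0.65 , 0.006, 0.01 ]), array([0.483, 0.003, 0.01 ])] bottle [0.752 0.229 0.   ] wheel [0.393 0.01  0.03 ]
```

```bash
R='125,-371,30,17,100'; python3 -m inch '[125,-371,30,17,100,125,-371,30,17,100,125,-371,30,17,100,125,-371,30,17,100,125,-371,30,17,100,125,-371,30,17,100,125,-371,30,17,100,125,-371,30,17,100,125,-371,30,17,100,125,-371,30,17,100]'; python3 -m inch '[126,-371,0,0,100,126,-371,0,0,100,126,-371,0,0,100,126,-371,0,0,100,126,-371,0,0,100,126,-371,0,0,100,126,-371,0,0,100,126,-371,0,0,100,126,-371,0,0,100,126,-371,0,0,100]'; python3 -m inch '[0,0,0,0,100,0,0,0,0,100,0,0,0,0,100]'
python3 - <<'E'
from plant import robot, read_camera
import cv2,numpy as np
s=robot.read_state(); c=read_camera("wrist"); np.savez("w1.npz",p=s['tool_pos'],o=s['orientation'],**c); cv2.imwrite("pics/w1.png",c['image']); print(s['tool_pos'],s['orientation'],c['K'][0],c['mount'].round(3).tolist())
E
```

```text
t: 0.93
tool_pos: [0.3823, 0.1676, 0.2489]
orientation: [0.231, 3.132, -0.002]
force: [-1.1, 0.4, 0.2]
opening: 0.093
gripper_force: 0.0
t: 1.77
tool_pos: [0.5076, -0.2042, 0.2477]
orientation: [-0.232, -3.132, 0.002]
force: [0.6, 0.6, 0.4]
opening: 0.0932
gripper_force: 0.0
t: 2.02
tool_pos: [0.5071, -0.1987, 0.2482]
orientation: [-0.227, -3.132, -0.001]
force: [-0.1, -0.0, -0.4]
opening: 0.0926
gripper_force: 0.0
[ 0.50714833 -0.19870169  0.2481886 ] [-2.27401633e-01 -3.13238914e+00 -1.41677441e-03] [319.96870371   0.         256.67765267] [[-0.0, -0.969, -0.246, 0.068], [1.0, -0.0, 0.0, 0.0], [-0.0, -0.246, 0.969, -0.166], [0.0, 0.0, 0.0, 1.0]]
```

View pics/w1.png

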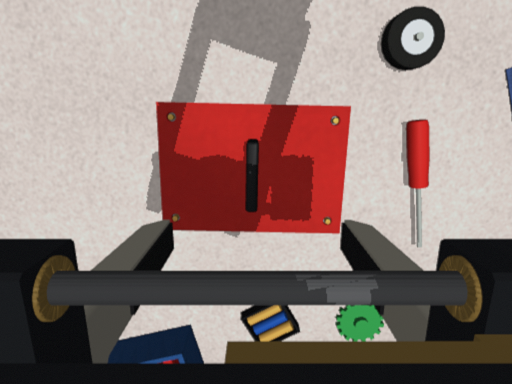

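The wrist view shows the cover spanning (157–350, 102–234), pins at (170,117), (335,120), (327,221), (175,218), and the handle from (252,140) to (252,212).

```bash
cat >> h.py <<'E'
from scipy.spatial.transform import Rotation as Ro
def wext(p,o,mount):
    T=np.eye(4);T[:3,:3]=Ro.from_rotvec(o).as_matrix();T[:3,3]=p
    return np.linalg.inv(T@mount)
def tool(o):
    R=Ro.from_rotvec(o).as_matrix(); return "y-axis deg",np.degrees(np.arctan2(R[1,1],R[0,1])).round(2),"z",R[:,2].round(4)
def ang(v): return round(float(np.degrees(np.arctan2(v[1],v[0]))),2)
E
python3 - <<'E'
from h import *
c=dict(np.load("w1.npz"));E=wext(c['p'],c['o'],c['mount']);K=c['K'];print(tool(c['o']))
P=np.array([ray(p,K,E,.078)[:2] for p in((170,117),(335,120),(327,221),(175,218))])
print("pins",P.round(4).tolist(),P.mean(0),np.linalg.norm(P-np.roll(P,-1,0),axis=1),[ang(d) for d in np.roll(P,-1,0)-P])
q=quad(red(c['image']),(150,95,360,240));P=np.array([ray(p,K,E,.075)[:2] for p in q]);print(q.tolist(),P.mean(0),np.linalg.norm(P-np.roll(P,-1,0),axis=1),[ang(d) for d in np.roll(P,-1,0)-P])
im=c['image'];m=np.zeros(im.shape[:2],np.uint8);m[130:222,235:270]=(im[130:222,235:270].max(2)<60);n,l,st,ce=cv2.connectedComponentsWithStats(m)
i=1+np.argmax(st[1:,4]);print(st[i],ce[i],"handle top z.113",[ray(p,K,E,.113)[:2].round(4) for p in((st[i][0]+st[i][2]/2,st[i][1]),(st[i][0]+st[i][2]/2,st[i][1]+st[i][3]))],ray(ce[i],K,E,.105))
E
```

```text
('y-axis deg', np.float64(81.7), 'z', array([-9.e-04,  1.e-03, -1.e+00]))
pins [[0.4354, -0.2776], [0.4629, -0.1104], [0.5713, -0.1286], [0.5433, -0.2951]] [ 0.50323017 -0.20294433] [0.16946435 0.10985982 0.16888036 0.10926612] [80.67, -9.51, -99.53, 170.79]
[[156.0, 103.0], [350.0, 107.0], [339.0, 231.0], [173.0, 229.0]] [ 0.50375231 -0.19993331] [0.19902354 0.13587326 0.187672   0.1375744 ] [80.55, -9.46, -99.07, 175.27]
[246 139  13  73 833] [251.63385354 175.19327731] handle top z.113 [array([ 0.4667, -0.1964]), array([ 0.5376, -0.207 ])] [ 0.50233474 -0.20264939  0.105     ]
```

```bash
python3 -m inch '[-4,-4,-30,-1,100,-4,-4,-60,-1,100,-4,-4,-90,-1,60,-4,-4,-120,-1,60,-4,-4,-140,-1,60,-4,-4,-155,-1,60,-4,-4,-163,-1,60,-4,-4,-166,-1,60,-4,-4,-166,-1,60,-4,-4,-166,-1,60]'; python3 -m inch '[0,0,0,0,0,0,0,0,0,0,0,0,0,0,0,0,0,0,0,0,0,0,0,0,0,0,0,0,0,0,0,0,0,0,0,0,0,0,0,0,0,0,0,0,0,0,0,0,0,0]' 30
```

```text
t: 2.9
tool_pos: [0.5043, -0.2035, 0.084]
orientation: [0.254, 3.13, -0.001]
force: [0.5, -1.0, 0.8]
opening: 0.0561
gripper_force: 0.0
t: 3.73
tool_pos: [0.5035, -0.2036, 0.0826]
orientation: [-0.255, -3.131, -0.0]
force: [-0.9, 0.0, 0.2]
opening: 0.0118
gripper_force: 30.0
```

```bash
python3 -m inch '[0,0,4,0,0,0,0,8,0,0,0,0,13,0,0,0,0,20,0,0,0,0,30,0,0,0,0,45,0,0,0,0,65,0,0,0,0,85,0,0,0,0,100,0,0,0,0,110,0,0]'; python3 -m inch '[0,0,3,0,0,0,0,5,0,0,0,0,5,0,0,0,0,5,0,0]'
python3 - <<'E'
from plant import robot, read_camera
from h import *
s=robot.read_state(); c=read_camera("wrist"); print(s['tool_pos'],s['force'],s['wrist_torque'],tool(s['orientation']));np.savez("w2.npz",p=s['tool_pos'],o=s['orientation'],**c); cv2.imwrite("pics/w2.png",c['image'])
E
```

```text
t: 4.57
tool_pos: [0.5045, -0.2041, 0.1959]
orientation: [0.255, 3.128, -0.002]
force: [0.5, -0.6, -1.8]
opening: 0.012
gripper_force: 30.0
t: 4.9
tool_pos: [0.5029, -0.2033, 0.1965]
orientation: [-0.255, -3.13, -0.001]
force: [-0.9, -0.2, -3.3]
opening: 0.012
gripper_force: 30.0
[ 0.50294332 -0.20330963  0.19648893] [-0.89486562 -0.23944455 -3.29256698] [ 0.01837723 -0.05665467  0.00513394] ('y-axis deg', np.float64(80.69), 'z', array([-1.6e-03,  8.0e-04, -1.0e+00]))
```

View pics/w2.png

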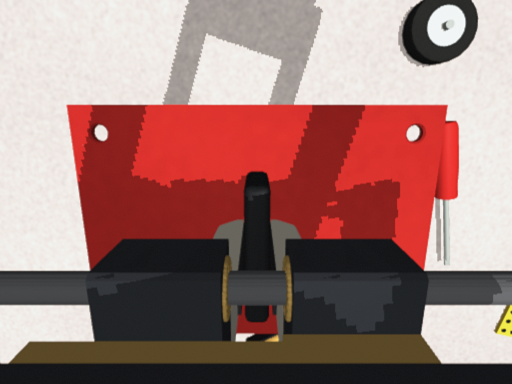

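The cover hangs level from the handle (fingers at (257,260)), with its holes free of the pins at (101,133) and (414,133). Next I'll carry it to the mat.

```bash
python3 -m inch '[0,5,0,0,0,0,15,0,0,0,1,30,0,1,0,1,50,0,2,0,2,75,0,3,0,2,102,0,4,0,3,130,0,5,0,3,160,0,6,0,4,190,0,8,0,4,220,0,9,0]'; python3 -m inch '[1,30,0,1,0,1,60,0,3,0,2,90,0,4,0,2,120,0,6,0,3,150,0,7,0,3,177,0,8,0,4,202,0,9,0,5,222,0,10,0,5,237,0,11,0,5,248,0,11,0]'; python3 -m inch '[0,0,0,0,0,0,0,-10,0,0,0,0,-25,0,0,0,0,-40,0,0,0,0,-55,0,0,0,0,-65,0,0,0,0,-70,0,0,0,0,-70,0,0,0,0,-70,0,0]'
python3 - <<'E'
from plant import robot, read_camera
from h import *
s=robot.read_state(); print(s['tool_pos'],s['force'],tool(s['orientation']))
for n in("wrist","side"):
    c=read_camera(n); np.savez(n+"3.npz",p=s['tool_pos'],o=s['orientation'],**c); cv2.imwrite(f"pics/{n}3.png",c['image'])
a=cv2.imread("pics/wrist3.png");b=cv2.imread("pics/side3.png");cv2.imwrite("pics/both3.png",cv2.resize(np.vstack([a,b]),(450,600)) if 0 else np.hstack([cv2.resize(a,(400,300)),cv2.resize(b,(400,300))]))
E
```

```text
t: 5.78
tool_pos: [0.5069, 0.0186, 0.1974]
orientation: [-0.005, -3.141, -0.0]
force: [1.1, 0.4, -2.4]
opening: 0.0119
gripper_force: 30.0
t: 6.62
tool_pos: [0.5116, 0.2663, 0.1972]
orientation: [0.296, -3.127, -0.0]
force: [0.3, -0.1, -2.0]
opening: 0.0118
gripper_force: 30.0
t: 7.37
tool_pos: [0.5127, 0.2639, 0.1278]
orientation: [0.291, -3.128, 0.0]
force: [-0.3, -0.1, -2.0]
opening: 0.0116
gripper_force: 30.0
[0.51269013 0.26393224 0.12778225] [-0.34418803 -0.09304938 -2.01608724] ('y-axis deg', np.float64(100.65), 'z', array([-0.e+00, -1.e-04, -1.e+00]))
```

View pics/both3.png

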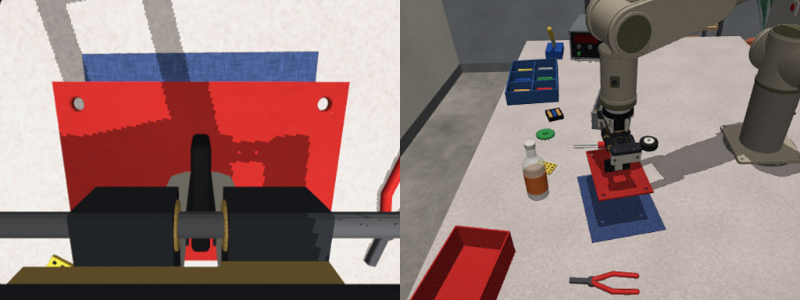

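The cover is level and aligned over the mat, with the mat's far edge visible evenly behind it. Descending.

```bash
python3 -m inch '[0,0,-12,0,0,0,0,-28,0,0,0,0,-45,0,0,0,0,-62,0,0,0,0,-77,0,0,0,0,-90,0,0,0,0,-98,0,0,0,0,-103,0,0,0,0,-105,0,0,0,0,-105,0,0]'; python3 -m inch '[0,0,-1,0,0,0,0,-2,0,0,0,0,-3,0,0,0,0,-4,0,0,0,0,-5,0,0,0,0,-6,0,0,0,0,-6,0,0,0,0,-6,0,0]'
```

```text
t: 8.3
tool_pos: [0.5127, 0.2645, 0.0227]
orientation: [-0.293, 3.128, 0.0]
force: [-0.4, 0.3, -2.9]
opening: 0.0118
gripper_force: 30.0
t: 8.97
tool_pos: [0.5124, 0.2644, 0.0165]
orientation: [0.293, -3.128, 0.0]
force: [0.6, 0.0, -2.3]
opening: 0.0119
gripper_force: 30.0
```

```bash
python3 -m inch '[0,0,-0.5,0,0,0,0,-1,0,0,0,0,-1,0,0,0,0,-1,0,0]'; python3 -m inch '[0,0,-0.5,0,0,0,0,-0.5,0,0,0,0,-0.5,0,0]'
```

```text
t: 9.3
tool_pos: [0.5126, 0.2644, 0.0157]
orientation: [-0.293, 3.128, 0.0]
force: [-0.2, 0.8, -1.6]
opening: 0.0122
gripper_force: 30.0
t: 9.55
tool_pos: [0.5126, 0.2644, 0.0156]
orientation: [-0.293, 3.128, -0.0]
force: [-2.9, -1.4, 3.9]
opening: 0.0117
gripper_force: 30.0
```

Contact is felt (Fz went from -2 to +4 N), so I'll release and rise.

```bash
python3 -m inch '[0,0,0,0,10,0,0,0,0,25,0,0,0,0,40,0,0,0,0,50,0,0,0,0,50,0,0,5,0,50,0,0,20,0,50,0,0,45,0,50,0,0,80,0,50,0,0,115,0,50]'; python3 -m inch '[0,0,40,0,60,0,0,80,0,80,0,0,120,0,100,0,0,130,0,100,0,0,130,0,100]'
python3 - <<'E'
from plant import robot, read_camera
from h import *
s=robot.read_state();print(s['tool_pos'],s['force'],tool(s['orientation']))
c=read_camera("wrist");E=wext(s['tool_pos'],s['orientation'],c['mount']);im=c['image'];cv2.imwrite("pics/w4.png",im)
for nm,f,z in(("mat",blue,.003),("cover",red,.008)):
    m=f(im); 
    if nm=="mat": m|=red(im)
    q=quad(m,(60,20,470,300));P=np.array([ray(p,c['K'],E,z)[:2] for p in q]);print(nm,q.tolist(),P.mean(0),np.linalg.norm(P-np.roll(P,-1,0),axis=1),[ang(d) for d in np.roll(P,-1,0)-P])
E
```

```text
t: 10.38
tool_pos: [0.5115, 0.264, 0.1306]
orientation: [0.292, -3.126, 0.001]
force: [1.0, -0.4, 0.4]
opening: 0.0463
gripper_force: 0.0
t: 10.8
tool_pos: [0.5148, 0.2654, 0.2662]
orientation: [-0.292, 3.119, 0.004]
force: [0.8, -0.4, -0.0]
opening: 0.0747
gripper_force: 0.0
[0.51481264 0.26536892 0.26618432] [ 0.80463706 -0.38418705 -0.04196285] ('y-axis deg', np.float64(100.69), 'z', array([ 0.0087,  0.0036, -1.    ]))
mat [[356.0, 77.0], [346.0, 222.0], [166.0, 222.0], [155.0, 78.0]] [0.5088902  0.26382712] [0.19548213 0.25630232 0.19396779 0.25496874] [11.05, -79.37, -169.34, 100.97]
cover [[333.0, 104.0], [327.0, 206.0], [184.0, 206.0], [179.0, 103.0]] [0.51203934 0.26438883] [0.13685304 0.19854878 0.13792543 0.19694091] [10.68, -79.36, -169.99, 100.33]
```

View pics/w4.png

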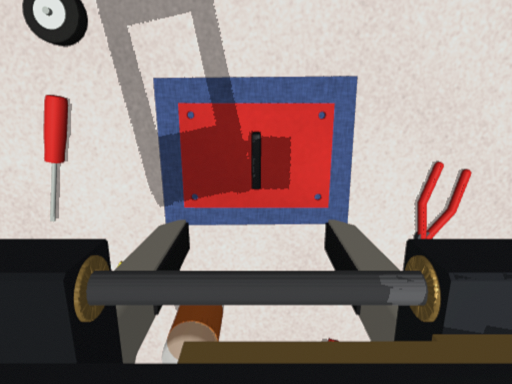

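The cover lies centred and square on the mat, cover (179–333, 103–206) inside mat (155–356, 77–222). Back to the housing.

```bash
python3 -m inch '[-4,-240,-8,-10,100,-4,-240,-8,-10,100,-4,-240,-8,-10,100,-4,-240,-8,-10,100,-4,-240,-8,-10,100,-4,-240,-8,-10,100,-4,-240,-8,-10,100]'; python3 -m inch '[-5,-228,-8,-10,80,-5,-228,-8,-10,60,-5,-228,-8,-10,37,-5,-228,-8,-10,37,-5,-228,-8,-10,37,-5,-228,-8,-10,37,-5,-228,-8,-10,37,-5,-228,-8,-10,37,-5,-228,-8,-10,37,-5,-228,-8,-10,37]'
python3 - <<'E'
from plant import robot, read_camera
from h import *
s=robot.read_state();print(s['tool_pos'],s['opening'],tool(s['orientation']))
c=read_camera("wrist");im=c['image'];cv2.imwrite("pics/w5.png",im);np.savez("w5.npz",p=s['tool_pos'],o=s['orientation'],**c)
E
```

```text
t: 11.43
tool_pos: [0.5071, 0.0192, 0.2493]
orientation: [0.011, -3.137, 0.003]
force: [0.3, 1.5, -0.1]
opening: 0.0929
gripper_force: 0.0
t: 12.27
tool_pos: [0.5035, -0.2019, 0.2434]
orientation: [-0.253, -3.13, -0.001]
force: [0.1, 0.1, -0.8]
opening: 0.0349
gripper_force: 0.0
[ 0.50353716 -0.20191933  0.24338929] 0.03494370936784416 ('y-axis deg', np.float64(80.78), 'z', array([-9.e-04,  1.e-03, -1.e+00]))
```

View pics/w5.png

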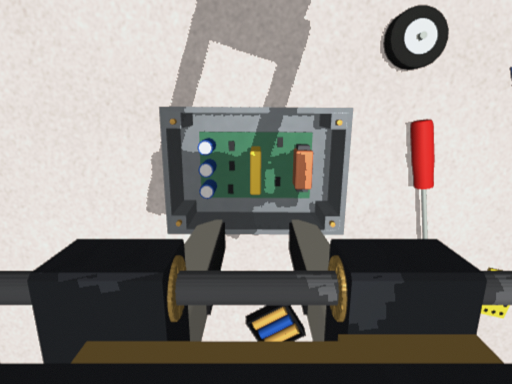

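The open housing is in view: green board (200–312, 132–197), yellow tab at (255,172), transformer at (304,168), capacitors at (206,170), pins at (172,122), (339,123), (333,224), (178,223).

Run:
```python
from h import *
c=dict(np.load("w5.npz"));E=wext(c['p'],c['o'],c['mount']);K=c['K'];im=c['image']
hsv=cv2.cvtColor(im,cv2.COLOR_BGR2HSV)
m=np.zeros(im.shape[:2],np.uint8);r=np.s_[135:205,235:285];m[r]=cv2.inRange(hsv[r],(20,120,60),(35,255,255));ys,xs=np.nonzero(m);print("tab px",xs.min(),xs.max(),ys.min(),ys.max())
rc=cv2.minAreaRect(np.c_[xs,ys].astype(np.float32));b=cv2.boxPoints(rc);print(rc)
P=np.array([ray(p,K,E,.060)[:2] for p in b]);print("tab",P.round(4).tolist(),P.mean(0),np.linalg.norm(P-np.roll(P,-1,0),axis=1),[ang(d) for d in np.roll(P,-1,0)-P])
for y in range(ys.min(),ys.max()+1,8): w=xs[ys==y];print(y,w.min(),w.max(),end="; ")
P=np.array([ray(p,K,E,.078)[:2] for p in((172,122),(339,123),(333,224),(178,223))]);print("\npins",P.mean(0),[ang(d) for d in np.roll(P,-1,0)-P])
g=cv2.inRange(hsv,(60,80,30),(85,255,255));ys,xs=np.nonzero(g[125:205,190:320]);print("board",xs.min()+190,xs.max()+190,ys.min()+125,ys.max()+125)
P=np.array([ray(p,K,E,.010)[:2] for p in((200,132),(312,132),(310,197),(200,197))]);print("board",P.mean(0),np.linalg.norm(P-np.roll(P,-1,0),axis=1),[ang(d) for d in np.roll(P,-1,0)-P])
```

```text
tab px 250 260 146 194
((255.0, 170.0), (48.0, 10.0), 90.0)
tab [[0.4744, -0.2041], [0.4761, -0.1934], [0.5296, -0.2019], [0.5277, -0.2131]] [ 0.50195394 -0.20310987] [0.01089679 0.05412304 0.01131151 0.05412124] [80.76, -9.08, -99.25, 170.48]
146 253 258; 154 250 260; 162 250 260; 170 250 260; 178 250 260; 186 250 260; 194 251 259; 
pins [ 0.50351762 -0.2026993 ] [80.43, -9.09, -99.65, 170.53]
board 200 311 132 197
board [ 0.50484037 -0.20313404] [0.13801484 0.08310201 0.1425517  0.0831362 ] [80.77, -8.59, -99.25, 168.28]
```

Tab centre and yaw agree with the housing. Straight down.

```bash
python3 -m inch '[-1,-1,-20,0,37,-1,-1,-50,0,37,-1,-1,-80,0,37,-1,-1,-110,0,37,-1,-1,-130,0,37,-1,-1,-150,0,37,-1,-1,-170,0,37,-1,-1,-185,0,37,-1,-1,-197,0,37,-1,-1,-205,0,37]'; python3 -m inch '[0,0,-4,0,37,0,0,-6,0,37,0,0,-7,0,37,0,0,-7,0,37,0,0,-7,0,25,0,0,-7,0,15,0,0,-7,0,0,0,0,-7,0,0,0,0,-7,0,0,0,0,-7,0,0]' 30; python3 -m inch '[0,0,0,0,0,0,0,0,0,0,0,0,0,0,0,0,0,0,0,0]' 35
```

```text
t: 13.15
tool_pos: [0.5021, -0.2033, 0.0378]
orientation: [-0.253, -3.13, -0.001]
force: [-0.2, 0.1, -0.1]
opening: 0.0342
gripper_force: 0.0
t: 13.98
tool_pos: [0.5028, -0.2045, 0.0325]
orientation: [0.255, 3.131, 0.0]
force: [-0.5, 2.4, 3.5]
opening: 0.0119
gripper_force: 30.0
t: 14.32
tool_pos: [0.5028, -0.2045, 0.0325]
orientation: [0.255, 3.131, 0.0]
force: [-1.4, 2.4, 5.8]
opening: 0.0115
gripper_force: 35.0
```

```bash
python3 -m inch '[0,0,2,0,0,0,0,5,0,0,0,0,9,0,0,0,0,14,0,0,0,0,20,0,0,0,0,27,0,0,0,0,35,0,0,0,0,45,0,0,0,0,55,0,0,0,0,65,0,0]'; python3 -m inch '[0,0,10,0,0,0,0,20,0,0,0,0,32,0,0,0,0,44,0,0,0,0,56,0,0,0,0,68,0,0,0,0,80,0,0,0,0,90,0,0,0,0,96,0,0,0,0,99,0,0]'; python3 -m inch '[0,0,0,0,0,0,0,0,0,0,0,0,0,0,0,0,0,0,0,0,0,0,0,0,0,0,0,0,0,0]'
python3 - <<'E'
from plant import robot, read_camera
from h import *
s=robot.read_state();print(s['tool_pos'],s['force'],s['wrist_torque'],tool(s['orientation']))
a=read_camera("wrist")['image'];c=read_camera("side");b=c['image'];d=read_camera("scene")
cv2.imwrite("pics/w6.png",np.vstack([np.hstack([cv2.resize(a,(400,300)),cv2.resize(b[60:180,200:360],(400,300))]),np.hstack([cv2.resize(d['image'][130:280,40:240],(400,300)),cv2.resize(b,(400,300))])]))
E
```

```text
t: 15.15
tool_pos: [0.5027, -0.2047, 0.0986]
orientation: [0.255, 3.131, -0.0]
force: [-0.4, -0.7, -3.4]
opening: 0.0116
gripper_force: 35.0
t: 15.98
tool_pos: [0.503, -0.2049, 0.1976]
orientation: [0.255, 3.13, -0.001]
force: [0.5, 0.5, -3.7]
opening: 0.0115
gripper_force: 35.0
t: 16.48
tool_pos: [0.5023, -0.2045, 0.1956]
orientation: [-0.255, -3.13, -0.0]
force: [-0.2, 0.1, -2.7]
opening: 0.0116
gripper_force: 35.0
[ 0.5022858  -0.20449328  0.19563598] [-0.22736934  0.09928098 -2.69690311] [-0.014618   -0.04393259  0.03644047] ('y-axis deg', np.float64(80.69), 'z', array([-7.e-04,  3.e-04, -1.e+00]))
```

View pics/w6.png

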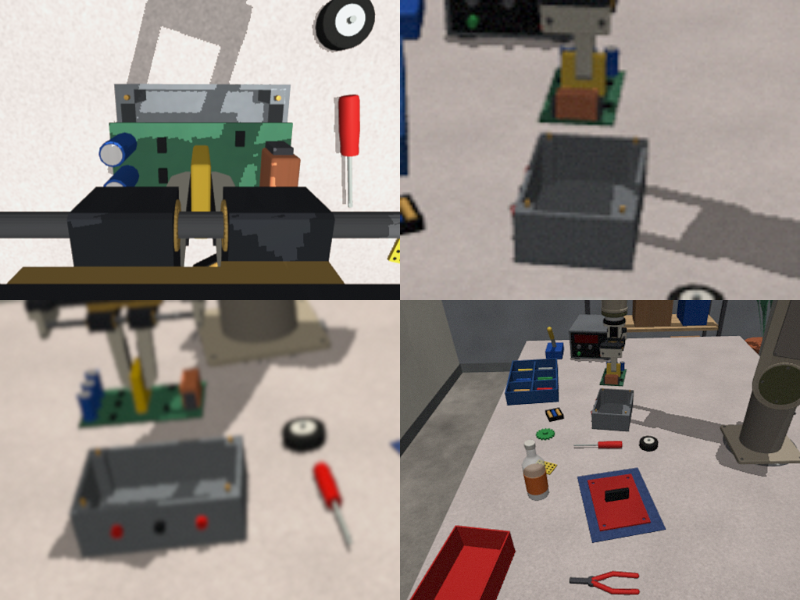

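The module hangs level above the open housing with its underside at about z = 0.169, 99 mm above the rim. The cover lies on the mat and everything else looks undisturbed.

```bash
python3 -c "
from plant import robot, job
s=robot.read_state();print(s['tool_pos'],s['gripper_force'],abs(s['dq']).max())
print(job.close_job())"
```

```text
[ 0.50245869 -0.20456286  0.19597581] 34.998929500579834 0.0025620093645156296
the job is handed in; nothing more can be done
None
```

The job is handed in: the cover is lying flat, handle up, in the middle of the mat, and the arm is still holding the module level about 10 cm above the open housing's rim.

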